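# Seat a lens barrel in a sprung V-block and hold it down for the beam check

### The arm

A 6-joint arm with a two-finger parallel gripper is mounted at the origin on a cart in front of the work surface, level with it; the furniture and walls round the work are solid. World frame = base frame: x ahead of the robot, y to its left, z up, the work surface at z = 0. Lengths are in m, angles in degrees, forces in N, time in s.
With the tool pointing down it reaches from about 0.275 to 0.975 m from the base axis. Payload 8.4 kg.
Tool frame: the origin (TCP) lies on the centre line of the jaws, within the pads' length; the fingertips stand 14 mm ahead of it and the grasp point (between the pads) lies 5 mm behind it; z points along the fingers, y is the line along which they close (so a half turn about z gives the same grasp; the last joint's range is limited). The gripper opens to 92 mm and grips with 3 to 60 N. Pads are 20 mm wide; open, the fingers measure 128 mm over their backs; the gripper's body (75 mm by 189 mm) begins 69 mm behind the grasp point.
Start: joints at [-67.861, 20.225, 93.587, -0, 66.188, -0.138], TCP at [0.237, -0.578, 0.229] pointing down, gripper open.
Joint ranges: [-150.9, 150.9], [-52.94, 120.26], [3.33, 152.33], [-74.26, 254.26], [0, 154.13], [-172.89, 172.89]. Speed limits (degrees/s): [127.2, 127.2, 159.86, 180, 180, 180].

### API

Orientations are given as [roll, pitch, yaw] about the fixed x, y, z axes, in that order (R = Rz(yaw) Ry(pitch) Rx(roll)).
In Python, from plant import r, cams, workorder gives the robot as it stands. The module is installed in compiled form; this text tells all that it offers.
- The arm moves only by the shell command python3 -m crank 'ROWS'. ROWS is JSON, one flat list of numbers, 7 for each row, row after row: the shift along the world's x, y, z in units of 30 mm (1.0 is 30 mm), then the turn, a rotation vector about the world's x, y, z in units of 8 degrees (1.0 is 8 degrees), then the finger opening in mm, from 0 to 91.9. A call has exactly 8 rows; each row shifts and turns the commanded pose from where the row before left it; what a row does not reach is not made up. A row lasts 1/10 s, in which the tool goes at most 50 mm and 8.59 degrees, less where a joint would pass 70% of its speed; a pose out of reach is approached as far as the arm can. A call is refused whole if a number of a shift passes 1 or a number of a turn 1, either way. A call with a gripper value outside its range is refused whole. The fingers move at their own pace and stop on an object; the grip force is fixed at half the most. Time passes only in rows, so rows that do not move let the fingers close, or fill a call up. It gives the time, the measured TCP pose, the force, the opening and the grip force at its end, in the units of the state.
- r.observe(): the state, without advancing time (a new reading comes with each control period).
- cams.camera(name): name is "scene" or "top" or "wrist"; returns a dict with "img" (480x640x3 uint8, blue, green, red), "mtx" (3x3 intrinsics, pixels), "rvec" (rotation vector, rad) and "tvec" (3), from world to camera coordinates, as OpenCV has them; the wrist camera has in their place "mount" (4x4, takes a point from camera to tool coordinates, whose origin is the TCP and whose axes are the flange's). Camera axes: x right, y down, z forward; pixel columns grow to the right and rows downward; lengths in m; the calibration is good to about 2 mm. A picture is of the moment at which its call begins: read the wrist's pose just before it. There is no depth.
- workorder.job_done(): hands the job in; it is judged then, once.
The state is a dict: "time_s": time; "q": joint angles; "joint_vel": joint speeds; "joint_efforts": joint torques, N m; "tool_pos": TCP position; "tcp_rot": TCP orientation; "ft_force": force on the tool from outside, world axes, zero at the start; "moment": the same for the moment, N m; "gripper_width": opening from 0.0 (shut) to 1.0 (fully open); "finger_force": force on a finger pad.
Only numpy, scipy, OpenCV 4.12 (cv2) and the standard library are available. Lean on these libraries where they do the work, as an engineer would, in place of code of your own. Each camera call takes 0.05 s, during which the arm holds its last target. There are 200 camera calls.

### The job

Take the lens barrel with the blue bands out of its storage rest and lay it in the two V supports of the beam-check station, centred lengthwise over both supports, with its green glass end facing the black lamp. Then press it down gently, bearing on both flanks of the V, until the sprung carriage is all the way down, and finish while still holding the barrel pressed there with the gripper. Leave the orange-banded barrel and the other loose things where they are.

Things in the scene. Friction and masses are not known exactly. Their poses are not given: they have to be found in the camera images.
- barrel_blue: Lens barrel with two blue bands (the one to use): aluminium cylinder, 34 mm diameter, 130 mm long, about 0.18 kg. Origin on its axis at mid length, axis along its y; +y end green glass, -y end brass. At the start it lies level in its white rest, axis 45 mm above the worktop, in low notches 39 to 53 mm either side of the middle; the 78 mm between is free all round, to 37 mm below the axis.
- front_blue (a point): Centre of the green glass front face of the blue-banded barrel, 65 mm from its origin along its +y.
- barrel_orange: Lens barrel with two orange bands (leave it alone): aluminium cylinder, 34 mm diameter, 130 mm long, about 0.18 kg. Origin on its axis at mid length, axis along its y; +y end green glass, -y end brass. At the start it lies level in its white rest, axis 45 mm above the worktop, in low notches 39 to 53 mm either side of the middle; the 78 mm between is free all round, to 37 mm below the axis.
- rest_blue: White plastic storage rest, fixed: base 70 mm (x) by 130 mm (y), two notched supports at y = -46 and +46 mm, cheeks up to 38 mm high. Origin centre of underside; a barrel lies in it along y. Its base plate is 8 mm high. Holds the blue-banded barrel at the start.
- rest_orange: White plastic storage rest, fixed: base 70 mm (x) by 130 mm (y), two notched supports at y = -46 and +46 mm, cheeks up to 38 mm high. Origin centre of underside; a barrel lies in it along y. Its base plate is 8 mm high. Holds the orange-banded barrel at the start.
- station: Beam-check station, fixed: aluminium base plate 100 mm (x, from -50 to 50), 270 mm (y, from -90 to 180) and 12 mm high, origin on the worktop under the middle of the V. The V runs along y. The black lamp stands at the +y end (46 mm wide, y from 112 to 170 mm, 97 mm high, green window facing the V).
- vee_axis (a point): Middle of the seated barrel's axis: 74 mm above the worktop with the carriage up, moving with the V; axes as the station's. The V: two supports, 16 mm thick, at y = -43 and +43 mm, with flat 45-degree flanks whose upper edges are 22 mm either side of the axis and 2 mm below it. The 70 mm between them is open for fingers down to the carriage plate, 40 mm below this point.
- flank_near: The two polished 45-degree brass flanks on the -x side of the V (origin at the vee_axis point). The V floats up to 4 mm sideways (station x) on the carriage against a weak centring spring, 0.2 N per mm, so it follows a barrel that is a little off to the side and shares the push.
- flank_far: The two polished 45-degree brass flanks on the +x side of the V (origin at the vee_axis point). The V floats up to 4 mm sideways (station x) on the carriage against a weak centring spring, 0.2 N per mm, so it follows a barrel that is a little off to the side and shares the push.
- carriage (a joint): How far the sprung carriage is pressed down, m: 0 up, 0.008 on its stop. The spring is preloaded: the barrel's own weight does not move it; from then on the push needed grows from about 1.5 N to about 8 N at the stop (0.8 N per mm).
- petri: Closed petri dish, 60 mm diameter, 15 mm high, loose; leave it alone. Origin at centre of underside.
- vial: Small screw-cap vial with white cap, 22 mm diameter, 50 mm high, loose; leave it alone. Origin at centre of underside.
Not all that is in view belongs to the job. What is shaped like the barrel_blue but pink or purple is not meant.

How it is judged:
By the outcome, as a careful person would: the job done as asked, in the order asked, and still so for the second after the job is handed in, while the arm keeps its last pose, push and grip.
It also fails if it takes over 46 s, if anything falls off the work surface, if the arm or the gripper's body presses on something with over 40 N, if the wrist force passes 120 N, or if a joint passes its speed limit or range.

## Working session

There is one attempt and no reset: what is moved stays moved. The work goes in short steps, Python scripts to look and compute and a shell command to move; the robot and the scene stay as the last step left them, time stands still between calls to the robot, and variables do not carry over. Pictures are saved under pics/ and viewed, at most 10 in all, crops included, and the job is handed in when it is done.

```bash
mkdir -p pics; cat > h.py <<'E'
import numpy as np, cv2
from plant import r,cams,workorder
def snap(n,f):
    c=cams.camera(n); cv2.imwrite('pics/'+f,c['img']); np.savez('pics/'+f+'.npz',**c); return c
def ray(f,uv,z):
    c=np.load('pics/'+f+'.npz'); R=cv2.Rodrigues(c['rvec'])[0]; t=c['tvec'].ravel()
    p=cv2.undistortPoints(np.array([[uv]],float),c['mtx'],None).ravel()
    d=R.T@np.array([p[0],p[1],1]); o=-R.T@t
    return o+d*(z-o[2])/d[2]
def proj(f,P):
    c=np.load('pics/'+f+'.npz'); return cv2.projectPoints(np.array(P,float).reshape(-1,3),c['rvec'],c['tvec'],c['mtx'],None)[0].reshape(-1,2)
E
python3 - <<'E'
from h import *
s=r.observe(); print(s)
for n in('top','scene'): c=snap(n,n+'0.png')
E
```

```text
{'time_s': 0.0, 'q': array([-6.78607750e+01,  2.02620913e+01,  9.36285257e+01,  6.99809068e-04,
        6.61882554e+01, -1.39122400e-01]), 'joint_vel': array([ 0.12014518, -0.02402856,  0.08758146,  0.07272898,  0.01673603,
       -0.040836  ]), 'joint_efforts': array([ 1.19450906e-04, -5.93847120e+01, -3.34214795e+01,  6.98431442e-02,
        2.34639435e-02, -1.07304629e-04]), 'tool_pos': array([ 0.23674962, -0.57791034,  0.2278721 ]), 'tcp_rot': array([-1.79921129e+02, -8.31361112e-04,  2.22780639e+01]), 'ft_force': array([-0.9479216 ,  0.28773888,  0.01901725]), 'moment': array([ 0.0317558 , -0.02705286,  0.0308951 ]), 'finger_force': 0.0, 'gripper_width': 0.9972869302715992}
```

View pics/top0.png

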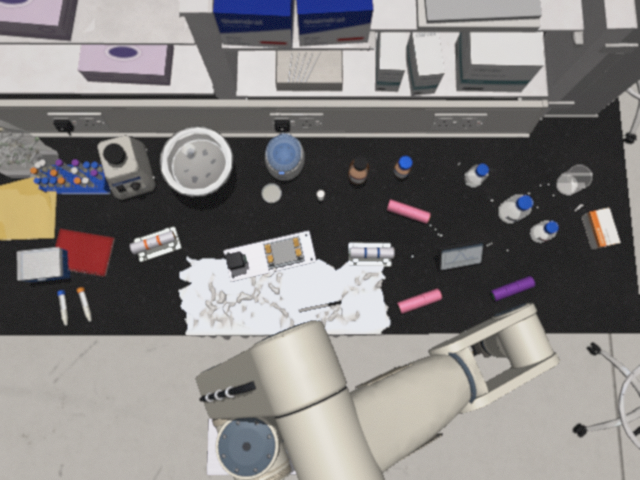

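View pics/scene0.png

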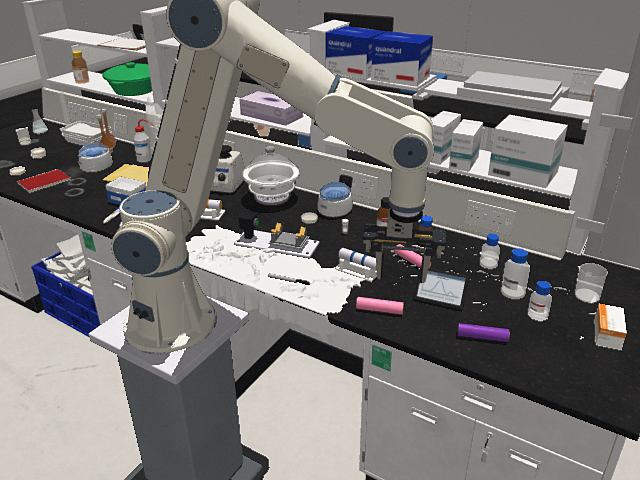

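Candidates: blue-banded (371,252), orange-banded (155,243), pink (409,211) and (420,300), purple (514,288) in the top view. I choose the one at (371,252). The station is at about (275,253), with its lamp at (236,260). One close crop next.

```bash
python3 - <<'E'
from h import *
i=cv2.imread('pics/top0.png')[222:292,215:405]
cv2.imwrite('pics/c1.png',cv2.resize(i,None,fx=4.2,fy=4.2,interpolation=cv2.INTER_CUBIC))
i=cv2.imread('pics/scene0.png')[205:285,230:390]
cv2.imwrite('pics/c2.png',cv2.resize(i,None,fx=5,fy=5,interpolation=cv2.INTER_CUBIC))
E
```

```text
(no output)
```

View pics/c1.png

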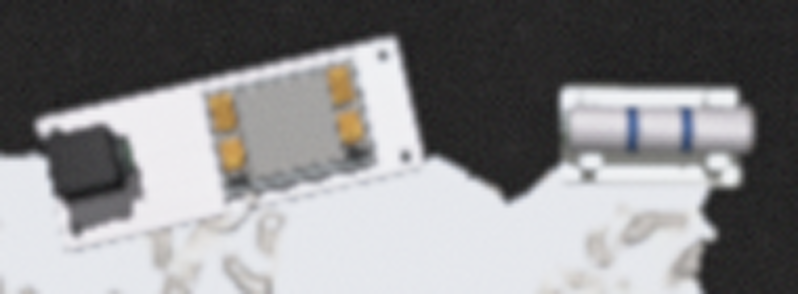

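View pics/c2.png

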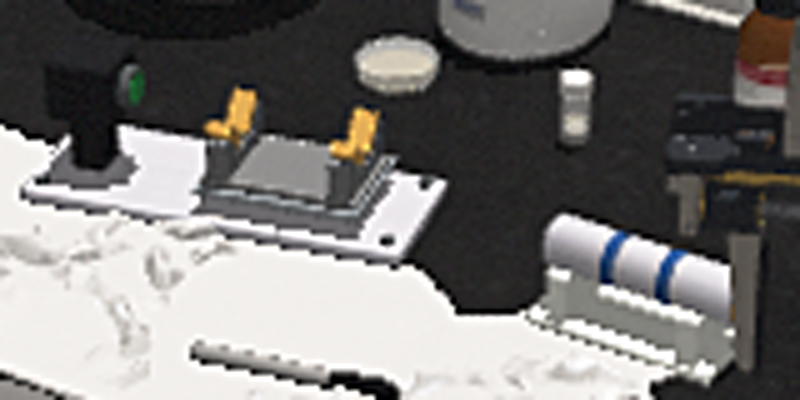

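```bash
python3 - <<'E'
from h import *
f='top0.png'
P=lambda x,y:((x+.5)/4.2-.5+215,(y+.5)/4.2-.5+222)
c=np.load('pics/top0.png.npz');R=cv2.Rodrigues(c['rvec'])[0];print('cam',-R.T@c['tvec'].ravel())
pl=[ray(f,P(*p),.012) for p in((38,118),(397,38),(423,160),(73,248))]
for p in pl:print(p.round(4))
for a,b in((0,1),(1,2),(2,3),(3,0)):
  d=pl[b]-pl[a];print(np.linalg.norm(d).round(4),np.degrees(np.arctan2(d[1],d[0])).round(2))
print('mid',(sum(pl)/4).round(4))
for p in((566,128),(753,130)):print('bar',ray(f,P(*p),.045).round(4))
print('bandmid',[ray(f,P(*p),.06).round(4) for p in((632,130),(686,130))])
print('brass V',[ray(f,P(*p),.072).round(4) for p in((221,110),(341,85),(350,127),(232,154))])
E
```

```text
cam [ 0.24766436 -0.1612414   1.71059903]
[0.5084 0.125  0.012 ]
[ 0.568  -0.1384  0.012 ]
[ 0.4769 -0.1576  0.012 ]
[0.4128 0.0969 0.012 ]
0.2701 -77.27
0.0931 -168.1
0.2625 104.13
0.0997 16.38
mid [ 0.4915 -0.0185  0.012 ]
bar [ 0.4955 -0.2609  0.045 ]
bar [ 0.4939 -0.3961  0.045 ]
bandmid [array([ 0.4918, -0.3073,  0.06  ]), array([ 0.4917, -0.346 ,  0.06  ])]
brass V [array([ 0.5048, -0.0145,  0.072 ]), array([ 0.5226, -0.0995,  0.072 ]), array([ 0.4924, -0.106 ,  0.072 ]), array([ 0.4733, -0.0227,  0.072 ])]
```

Crop 1: two blue bands at about (632,130) and (686,130); the barrel lies along world y. Crop 2: tan (brass) edge at the right end (731,297), so green is probably at the +y end; I'll check it by wrist camera. The station is yawed about 12.7° with its origin near (.500,-.062).

```bash
python3 -m crank '[0.9,0.9,0,0,0,1,90, 0.9,0.9,0,0,0,1,90, 0.9,0.9,0,0,0,1,90, 0.9,0.9,0,0,0,1,90, 0.9,0.9,0,0,0,1,90, 0.9,0.9,0,0,0,1,90, 0.9,0.9,0,0,0,1,90, 0.9,0.9,0,0,0,1,90]'; python3 -m crank '[0.7,0.6,-0.3,0,0,0.43,90, 0.6,0.5,-0.3,0,0,0,90, 0,0,0,0,0,0,90, 0,0,0,0,0,0,90, 0,0,0,0,0,0,90, 0,0,0,0,0,0,90, 0,0,0,0,0,0,90, 0,0,0,0,0,0,90]'
python3 - <<'E'
from h import *
s=r.observe();print(s['tool_pos'],s['tcp_rot'],s['q'])
c=cams.camera('wrist');cv2.imwrite('pics/w1.png',c['img']);np.savez('pics/w1.npz',p=s['tool_pos'],e=s['tcp_rot'],**c);print(c['mount'])
E
```

```text
time_s: 0.9
tool_pos: [0.4537, -0.361, 0.2283]
tcp_rot: [-180.0, -0.0, 86.6]
ft_force: [0.6, -0.2, 0.6]
gripper_width: 0.978
finger_force: 0.0
time_s: 1.7
tool_pos: [0.4916, -0.3298, 0.2108]
tcp_rot: [180.0, 0.0, 89.7]
ft_force: [-0.9, -0.3, 0.3]
gripper_width: 0.982
finger_force: 0.0
[ 0.49160451 -0.32984929  0.21080222] [1.79984544e+02 9.94897294e-03 8.96650463e+01] [-3.40055593e+01  1.83068009e+01  9.87785002e+01  3.24528174e-04
  6.28963203e+01 -3.36707548e+01]
[[ 2.88006484e-04 -9.66681701e-01 -2.55981259e-01  7.24979892e-02]
 [ 9.99999181e-01  5.97529881e-04 -1.13139124e-03  6.94703906e-04]
 [ 1.24665166e-03 -2.55980724e-01  9.66681082e-01 -1.55907062e-01]
 [ 0.00000000e+00  0.00000000e+00  0.00000000e+00  1.00000000e+00]]
```

View pics/w1.png

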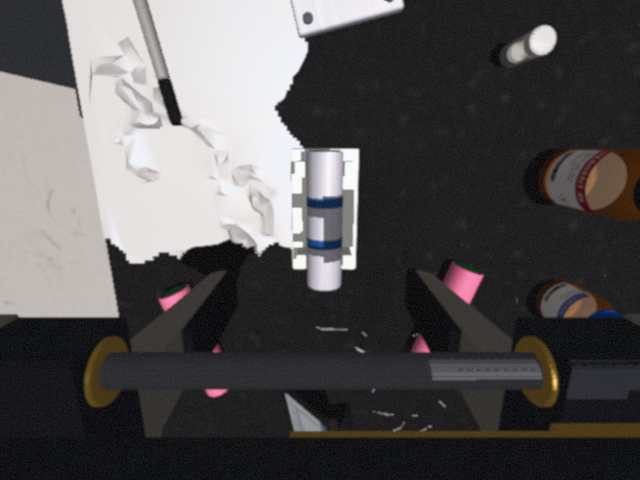

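```bash
cat >> h.py <<'E'
from scipy.spatial.transform import Rotation as Ro
def wray(f,uv,z):
    c=np.load('pics/'+f+'.npz'); T=np.eye(4);T[:3,:3]=Ro.from_euler('xyz',c['e'],degrees=True).as_matrix();T[:3,3]=c['p'];T=T@c['mount']
    p=cv2.undistortPoints(np.array([[uv]],float),c['mtx'],None).ravel()
    d=T[:3,:3]@np.array([p[0],p[1],1]);o=T[:3,3]
    return o+d*(z-o[2])/d[2]
def wsnap(f):
    s=r.observe();c=cams.camera('wrist');cv2.imwrite('pics/'+f+'.png',c['img']);np.savez('pics/'+f+'.npz',p=s['tool_pos'],e=s['tcp_rot'],**c);return s
E
python3 - <<'E'
from h import *
f='w1'
for n,uv,z in(('far',(324.5,151),.055),('near',(324.5,290),.05),('fl',(307.5,160),.045),('fr',(342.5,160),.045),('nl',(307.5,285),.045),('nr',(342,285),.045),('b1',(324,202),.062),('b2',(324,244),.062),('base fl',(292,149),.008),('base fr',(359,149),.008),('base nl',(291,269),.008),('nr',(356,269),.008),('plate',(300,37),.012),('plate2',(403,9),.012)):print(n,wray(f,uv,z).round(4))
i=cv2.imread('pics/w1.png');
for y in(148,150,151,152,154,156,286,288,290,291):print(y,i[y,325])
E
```

```text
far [ 0.4955 -0.2609  0.055 ]
near [ 0.4952 -0.3953  0.05  ]
fl [ 0.48   -0.2689  0.045 ]
fr [ 0.5121 -0.2691  0.045 ]
nl [ 0.4781 -0.3919  0.045 ]
nr [ 0.5129 -0.3921  0.045 ]
b1 [ 0.4949 -0.3051  0.062 ]
b2 [ 0.4947 -0.3442  0.062 ]
base fl [ 0.463  -0.2593  0.008 ]
base fr [ 0.5309 -0.2597  0.008 ]
base nl [ 0.4584 -0.3882  0.008 ]
nr [ 0.5305 -0.3886  0.008 ]
plate [ 0.4735 -0.1588  0.012 ]
plate2 [ 0.5677 -0.1365  0.012 ]
148 [81 86 83]
150 [103 115 103]
151 [149 146 143]
152 [212 202 207]
154 [239 232 236]
156 [237 231 234]
286 [227 220 222]
288 [228 222 223]
290 [162 154 157]
291 [93 86 90]
```

The wrist view shows the barrel at (325,152)-(325,290), with 32-35 mm measured width and 134 mm length, centre about (.4955,-.328), yaw about 90°. Descending to grasp.

```bash
python3 -m crank '[0.13,0.06,-0.9,0,0,0.04,60, 0,0,-0.9,0,0,0,60, 0,0,-0.9,0,0,0,60, 0,0,-0.9,0,0,0,60, 0,0,-0.9,0,0,0,60, 0,0,-0.7,0,0,0,60, 0,0,-0.4,0,0,0,60, 0,0,-0.1,0,0,0,60]'; python3 -m crank '[0,0,0,0,0,0,60, 0,0,0,0,0,0,60, 0,0,0,0,0,0,50, 0,0,0,0,0,0,42, 0,0,0,0,0,0,36, 0,0,0,0,0,0,28, 0,0,0,0,0,0,20, 0,0,0,0,0,0,20]';python3 -m crank '[0,0,0,0,0,0,20, 0,0,0,0,0,0,20, 0,0,0,0,0,0,20, 0,0,0,0,0,0,20, 0,0,0,0,0,0,20, 0,0,0,0,0,0,20, 0,0,0,0,0,0,20, 0,0,0,0,0,0,20]'
```

```text
time_s: 2.55
tool_pos: [0.4952, -0.3272, 0.0384]
tcp_rot: [-179.9, -0.1, 90.0]
ft_force: [0.3, 0.1, 0.5]
gripper_width: 0.651
finger_force: 0.0
time_s: 3.35
tool_pos: [0.496, -0.3276, 0.0399]
tcp_rot: [180.0, 0.0, 90.0]
ft_force: [-0.8, 0.2, 5.8]
gripper_width: 0.364
finger_force: 30.0
time_s: 4.15
tool_pos: [0.4959, -0.3276, 0.0399]
tcp_rot: [180.0, 0.0, 90.0]
ft_force: [-1.7, -0.7, 5.4]
gripper_width: 0.363
finger_force: 30.0
```

```bash
python3 -m crank '[0,0,0.4,0,0,0,20, 0,0,0.7,0,0,0,20, 0,0,0.9,0,0,0,20, 0,0,0.9,0,0,0,20, 0,0,0.9,0,0,0,20, 0,0.2,0.9,0,0,0,20, 0,0.5,0.7,0,0,0.2,20, 0,0.7,0.3,0,0,0.4,20]'; python3 -m crank '[0,0.7,0,0,0,0.4,20, 0,0.7,0,0,0,0.4,20, 0,0.7,0,0,0,0.2,20, 0,0.5,0,0,0,0,20, 0,0.2,0,0,0,0,20, 0,0,0,0,0,0,20, 0,0,0,0,0,0,20, 0,0,0,0,0,0,20]'
python3 - <<'E'
from h import *
wsnap('w2');snap('scene','s2.png')
i=cv2.imread('pics/s2.png')[120:320,220:420];w=cv2.imread('pics/w2.png')
cv2.imwrite('pics/m2.png',np.hstack([cv2.resize(w,(640,480)),]))
cv2.imwrite('pics/s2c.png',cv2.resize(i,None,fx=3,fy=3,interpolation=cv2.INTER_CUBIC))
E
```

```text
time_s: 4.95
tool_pos: [0.4965, -0.2861, 0.2132]
tcp_rot: [179.9, 0.1, 94.9]
ft_force: [1.0, -0.2, -2.9]
gripper_width: 0.364
finger_force: 30.0
time_s: 5.75
tool_pos: [0.4959, -0.2022, 0.2106]
tcp_rot: [-180.0, 0.0, 102.8]
ft_force: [0.2, -0.1, -2.1]
gripper_width: 0.362
finger_force: 30.0
```

View pics/m2.png

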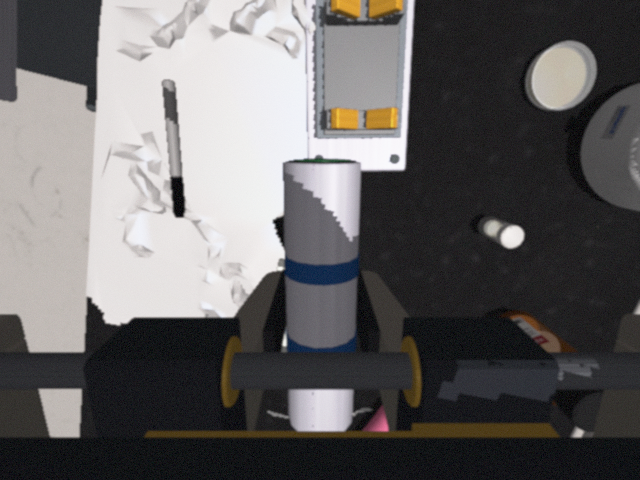

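View pics/s2c.png

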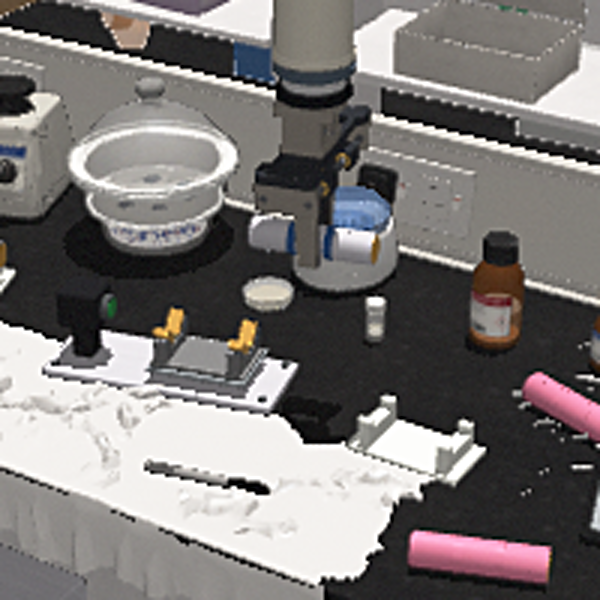

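The wrist view shows the green glass rim at the front end (322,158), pointing to the station; near flanks at (347,119)/(381,119), far at (346,8)/(386,8). The scene view shows the brass end at the back and the rest empty. Computing the offsets now.

```bash
python3 - <<'E'
from h import *
f='w2';i=cv2.imread('pics/w2.png');h=cv2.cvtColor(i,cv2.COLOR_BGR2HSV)
m=cv2.inRange(h,(12,150,120),(30,255,255));m[140:]=0
n,l,s,c=cv2.connectedComponentsWithStats(m)
for k in range(1,n):
  if s[k,4]>30:
    ys,xs=np.where(l==k);print(s[k],c[k].round(1))
    for y in np.unique(ys)[::6]:print('  ',y,xs[ys==y].min(),xs[ys==y].max())
d=np.load('pics/w2.npz');e=d['e'];yaw=e[2]-90;p=d['p'];print(p,e)
U=np.array([-np.sin(np.radians(yaw)),np.cos(np.radians(yaw)),0]);V=np.array([U[1],-U[0],0])
def loc(n,uv,z):
  q=wray(f,uv,z);print(n,q.round(4),'tool along,across mm',((q-p)@U*1e3).round(1),((q-p)@V*1e3).round(1))
a=p[2]+.005
loc('front',(322,160),a+.017);loc('back',(322,430),a);loc('b1',(322,263),a+.017);loc('b1e',(322,282),a+.017);loc('b2',(322,340),a+.017)
loc('fl',(285,170),a);loc('fr',(360,170),a);loc('nl',(288,400),a);loc('nr',(353,400),a)
loc('plate R near',(405,169),.012);loc('R far',(412,5),.012);loc('L near',(307.5,150),.012);loc('L far',(317,5),.012)
E
```

```text
[331   0  29  17 371] [346.5   6.2]
   0 331 359
   6 331 359
   12 345 359
[369   0  33  17 423] [383.    6.2]
   0 369 401
   6 369 401
   12 369 385
[331 108  26  21 498] [343.6 118.5]
   108 337 338
   114 332 356
   120 331 356
   126 332 356
[366 108  31  21 568] [381.3 118.4]
   108 390 395
   114 367 396
   120 366 395
   126 366 395
[ 0.49589643 -0.202242    0.21056775] [-1.79998096e+02  1.42660983e-02  1.02794659e+02]
front [ 0.4819 -0.1361  0.2326] tool along,across mm 67.5 1.0
back [ 0.5135 -0.2742  0.2156] tool along,across mm -74.1 1.2
b1 [ 0.4912 -0.1766  0.2326] tool along,across mm 26.1 1.1
b1e [ 0.493  -0.1847  0.2326] tool along,across mm 17.7 1.1
b2 [ 0.4991 -0.2113  0.2326] tool along,across mm -9.6 1.1
fl [ 0.4674 -0.1444  0.2156] tool along,across mm 62.7 -15.0
fr [ 0.4991 -0.1372  0.2156] tool along,across mm 62.7 17.5
nl [ 0.492  -0.2596  0.2156] tool along,across mm -55.1 -16.5
nr [ 0.525  -0.2521  0.2156] tool along,across mm -55.1 17.3
plate R near [ 0.5684 -0.1338  0.012 ] tool along,across mm 50.7 85.8
R far [0.5332 0.008  0.012 ] tool along,across mm 196.8 82.9
L near [ 0.4678 -0.1375  0.012 ] tool along,across mm 69.4 -13.1
L far [ 0.4492 -0.011   0.012 ] tool along,across mm 196.8 -3.2
```

```bash
python3 - <<'E'
from h import *
f='w2';i=cv2.imread('pics/w2.png')
cv2.imwrite('pics/c3.png',cv2.resize(i[0:180,290:425],None,fx=4.4,fy=3.3,interpolation=cv2.INTER_CUBIC))
W=lambda u,v,z:wray(f,(u,v),z)
nl,nr,fl,fr=W(331.,119,.072),W(396.5,119,.072),W(331.,3,.072),W(401.8,3,.072)
for q in(nl,nr,fl,fr):print(q.round(4))
a,b=(nl+nr)/2,(fl+fr)/2;print(a,b,np.degrees(np.arctan2(*(b-a)[[1,0]])),np.linalg.norm(nr-nl),np.linalg.norm(fr-fl))
for v in(108,112,128.5):
  print(v,W(331,v,.072).round(4),W(396,v,.072).round(4))
E
```

```text
[ 0.4834 -0.1083  0.072 ]
[ 0.5354 -0.0965  0.072 ]
[ 0.4645 -0.0278  0.072 ]
[ 0.5164 -0.016   0.072 ]
[ 0.50943873 -0.10242123  0.072     ] [ 0.49046287 -0.02191214  0.072     ] 103.26245848488252 0.05332842093476088 0.05326927002813516
108 [ 0.4815 -0.1001  0.072 ] [ 0.5327 -0.0885  0.072 ]
112 [ 0.4822 -0.1031  0.072 ] [ 0.5336 -0.0914  0.072 ]
128.5 [ 0.4851 -0.1155  0.072 ] [ 0.5371 -0.1037  0.072 ]
```

View pics/c3.png

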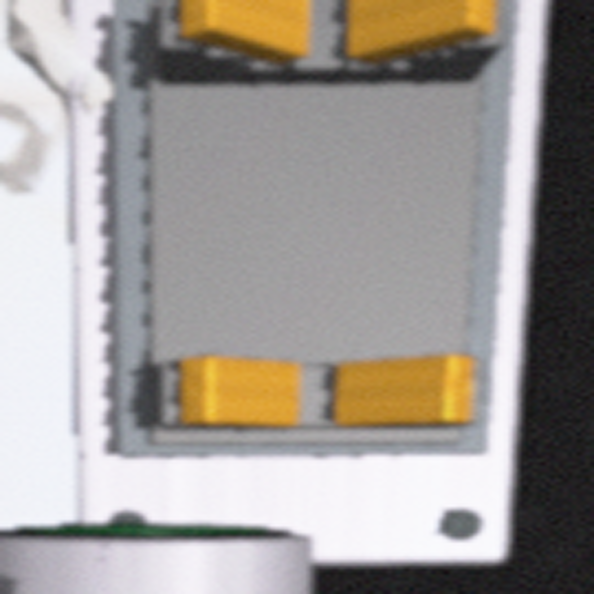

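The crop shows flat brass caps outside the flanks. Near support upper flank edges are at crop x 215/447, rows 355-425; the far support's front face edges are at (215,35)/(460,37). Recomputing.

```bash
python3 - <<'E'
from h import *
W=lambda x,y,z=.072:wray('w2',((x+.5)/4.4-.5+290,(y+.5)/3.3-.5),z)
a=W(215,390),W(447,390);b=W(215,32),W(460,34)
for q in a+b:print(q.round(4))
A=(a[0]+a[1])/2;B=(b[0]+b[1])/2;d=B-A;u=d/np.linalg.norm(d)
print(A,B,'w',np.linalg.norm(a[1]-a[0]),np.linalg.norm(b[1]-b[0]),'len(78)',np.linalg.norm(d),np.degrees(np.arctan2(u[1],u[0])))
c=np.array([-np.sin(np.radians(12.9)),np.cos(np.radians(12.9)),0])
print('support rows',(W(330,355)-A)@c,(W(330,425)-A)@c,'centre',A+.043*c,B-.035*c)
n=W(510,562,.012);print('plate corner',n,'->origin',n+.09*c-.05*np.array([c[1],-c[0],0]))
E
```

```text
[ 0.4892 -0.1061  0.072 ]
[ 0.531  -0.0966  0.072 ]
[ 0.471  -0.0306  0.072 ]
[ 0.5121 -0.0217  0.072 ]
[ 0.51007744 -0.10135364  0.072     ] [ 0.49152944 -0.02618406  0.072     ] w 0.04289351747051176 0.04209328694233287 len(78) 0.07742411713341597 103.86078361641889
support rows 0.008109931168881127 -0.008231920508489214 centre [ 0.50047768 -0.05943891  0.072     ] [ 0.49934319 -0.0603007   0.072     ]
plate corner [ 0.56914488 -0.13460384  0.012     ] ->origin [ 0.50031431 -0.05803784  0.012     ]
```

```bash
python3 -m crank '[0.13,0.5,0,0,0,0.05,20, 0,0.8,0,0,0,0,20, 0,0.8,0,0,0,0,20, 0,0.8,0,0,0,0,20, 0,0.8,-0.4,0,0,0,20, 0,0.6,-0.8,0,0,0,20, 0,0.3,-0.8,0,0,0,20, 0,0.07,-0.7,0,0,0,20]'; python3 -m crank '[0,0,-0.5,0,0,0,20, 0,0,-0.3,0,0,0,20, 0,0,0,0,0,0,20, 0,0,0,0,0,0,20, 0,0,0,0,0,0,20, 0,0,0,0,0,0,20, 0,0,0,0,0,0,20, 0,0,0,0,0,0,20]'
python3 - <<'E'
from h import *
s=wsnap('w3');print(s['tool_pos'],s['tcp_rot'],s['ft_force']);t=snap('top','t3.png');snap('scene','s3.png')
a=cv2.resize(cv2.imread('pics/s3.png')[185:275,225:345],(800,600),interpolation=cv2.INTER_CUBIC)
w=cv2.imread('pics/w3.png')
cv2.imwrite('pics/m3.png',np.hstack([cv2.resize(a,(400,300)),cv2.resize(w,(400,300))]))
E
```

```text
time_s: 6.65
tool_pos: [0.4996, -0.0598, 0.1287]
tcp_rot: [-180.0, -0.0, 103.3]
ft_force: [1.0, -0.1, -2.0]
gripper_width: 0.361
finger_force: 30.0
time_s: 7.45
tool_pos: [0.4999, -0.0615, 0.1059]
tcp_rot: [180.0, 0.0, 103.2]
ft_force: [-0.5, -1.3, -2.3]
gripper_width: 0.363
finger_force: 30.0
[ 0.49992904 -0.06154281  0.10593696] [1.79964504e+02 1.37287555e-02 1.03229807e+02] [-0.45744007 -1.28130581 -2.29806269]
```

View pics/m3.png

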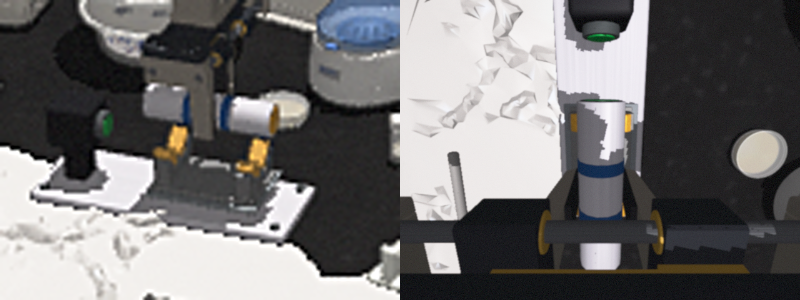

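The left view shows the green end facing the lamp, with the barrel above both supports. In the right view the flank edges show evenly on both sides (571-579, 624-633). A quick numeric check of lateral and lengthwise position follows.

```bash
python3 - <<'E'
from h import *
f='w3';i=cv2.imread('pics/w3.png');h=cv2.cvtColor(i,cv2.COLOR_BGR2HSV)
m=cv2.inRange(h,(12,150,100),(30,255,255));m[300:]=0
n,l,s,c=cv2.connectedComponentsWithStats(m)
for k in range(1,n):
  if s[k,4]>20:print(s[k])
d=np.load('pics/w3.npz');p=d['p'];y=np.radians(d['e'][2]);U=np.array([np.cos(y),np.sin(y),0]);V=np.array([U[1],-U[0],0])
def L(n,uv,z):q=wray(f,uv,z)-p;print(n,(q@U*1e3).round(1),(q@V*1e3).round(1))
for k in range(1,n):
  x,yy,w,hh,A=s[k]
  if A>20:
    for a in(x-.5,x+w-.5):
      for b in(yy-.5,yy+hh-.5):L((a,b),(a,b),.072)
L('front',(321,160),p[2]+.022);L('bl',(286,180),p[2]+.005);L('br',(359,180),p[2]+.005)
L('win',(321,66),.074)
for x in range(440,520,1):
  pass
print([i[y0,321].tolist() for y0 in range(154,166,2)],[i[200,x].tolist() for x in list(range(280,290,2))+list(range(355,366,2))])
E
```

```text
[274 183   9  28 225]
[360 182   9  30 237]
(np.float64(273.5), np.float64(182.5)) 53.4 -25.5
(np.float64(273.5), np.float64(210.5)) 37.8 -26.0
(np.float64(282.5), np.float64(182.5)) 53.4 -20.5
(np.float64(282.5), np.float64(210.5)) 37.8 -21.0
(np.float64(359.5), np.float64(181.5)) 54.0 21.8
(np.float64(359.5), np.float64(211.5)) 37.3 22.3
(np.float64(368.5), np.float64(181.5)) 54.0 26.7
(np.float64(368.5), np.float64(211.5)) 37.3 27.3
front 67.5 0.6
bl 58.4 -14.6
br 58.4 17.2
win 111.5 0.6
[[236, 228, 232], [237, 231, 234], [173, 168, 166], [69, 98, 56], [80, 86, 76], [197, 187, 190]] [[38, 91, 125], [44, 86, 117], [84, 87, 91], [94, 89, 91], [96, 90, 95], [196, 184, 189], [186, 177, 182], [134, 157, 186], [73, 211, 249], [62, 180, 234], [57, 170, 230]]
```

Barrel and V centres agree within 1 mm both ways. Lowering.

```bash
python3 -m crank '[0,0,-0.3,0,0,0,20, 0,0,-0.3,0,0,0,20, 0,0,-0.2,0,0,0,20, 0,0,-0.2,0,0,0,20, 0,0,-0.1,0,0,0,20, 0,0,-0.03,0,0,0,20, 0,0,0,0,0,0,20, 0,0,0,0,0,0,20]'; python3 -m crank '[0,0,-0.03,0,0,0,20, 0,0,-0.03,0,0,0,20, 0,0,-0.03,0,0,0,20, 0,0,-0.03,0,0,0,20, 0,0,-0.03,0,0,0,20, 0,0,0,0,0,0,20, 0,0,0,0,0,0,20, 0,0,0,0,0,0,20]'
```

```text
time_s: 8.4
tool_pos: [0.4999, -0.0615, 0.0719]
tcp_rot: [180.0, 0.0, 103.2]
ft_force: [-0.3, 0.1, -1.9]
gripper_width: 0.362
finger_force: 30.0
time_s: 9.2
tool_pos: [0.4999, -0.0615, 0.0673]
tcp_rot: [180.0, 0.0, 103.2]
ft_force: [-0.3, -0.1, 1.9]
gripper_width: 0.362
finger_force: 30.0
```

```bash
python3 -m crank '[0,0,-0.03,0,0,0,20, 0,0,-0.03,0,0,0,20, 0,0,-0.03,0,0,0,20, 0,0,-0.03,0,0,0,20, 0,0,-0.03,0,0,0,20, 0,0,0,0,0,0,20, 0,0,0,0,0,0,20, 0,0,0,0,0,0,20]'; python3 -m crank '[0,0,-0.03,0,0,0,20, 0,0,0,0,0,0,20, 0,0,0,0,0,0,20, 0,0,0,0,0,0,20, 0,0,0,0,0,0,20, 0,0,0,0,0,0,20, 0,0,0,0,0,0,20, 0,0,0,0,0,0,20]'
```

```text
time_s: 10.0
tool_pos: [0.5, -0.0615, 0.0628]
tcp_rot: [180.0, 0.0, 103.2]
ft_force: [-0.2, 0.8, 5.7]
gripper_width: 0.362
finger_force: 30.0
time_s: 10.8
tool_pos: [0.5001, -0.0615, 0.062]
tcp_rot: [180.0, 0.0, 103.2]
ft_force: [-0.5, 1.5, 7.2]
gripper_width: 0.364
finger_force: 30.0
```

```bash
python3 -m crank '[0,0,-0.02,0,0,0,20, 0,0,0,0,0,0,20, 0,0,0,0,0,0,20, 0,0,0,0,0,0,20, 0,0,0,0,0,0,20, 0,0,0,0,0,0,20, 0,0,0,0,0,0,20, 0,0,0,0,0,0,20]'; python3 -m crank '[0,0,-0.02,0,0,0,20, 0,0,0,0,0,0,20, 0,0,0,0,0,0,20, 0,0,0,0,0,0,20, 0,0,0,0,0,0,20, 0,0,0,0,0,0,20, 0,0,0,0,0,0,20, 0,0,0,0,0,0,20]'
```

```text
time_s: 11.6
tool_pos: [0.5001, -0.0615, 0.0615]
tcp_rot: [180.0, 0.0, 103.2]
ft_force: [0.8, 0.7, 6.8]
gripper_width: 0.364
finger_force: 30.0
time_s: 12.4
tool_pos: [0.5001, -0.0615, 0.0609]
tcp_rot: [180.0, 0.0, 103.2]
ft_force: [0.3, 1.4, 6.6]
gripper_width: 0.357
finger_force: 30.0
```

```bash
python3 -m crank '[0,0,-0.02,0,0,0,20, 0,0,0,0,0,0,20, 0,0,0,0,0,0,20, 0,0,0,0,0,0,20, 0,0,0,0,0,0,20, 0,0,0,0,0,0,20, 0,0,0,0,0,0,20, 0,0,0,0,0,0,20]'; python3 -m crank '[0,0,-0.02,0,0,0,20, 0,0,0,0,0,0,20, 0,0,0,0,0,0,20, 0,0,0,0,0,0,20, 0,0,0,0,0,0,20, 0,0,0,0,0,0,20, 0,0,0,0,0,0,20, 0,0,0,0,0,0,20]'
python3 - <<'E'
from h import *
s=wsnap('w4');print(s['tool_pos'],s['ft_force'],s['moment']);snap('scene','s4.png')
a=cv2.imread('pics/s3.png')[195:275,230:330];b=cv2.imread('pics/s4.png')[195:275,230:330]
cv2.imwrite('pics/m4.png',np.hstack([cv2.resize(x,(400,320),interpolation=cv2.INTER_CUBIC) for x in(a,b)]))
i=cv2.imread('pics/w4.png')
print([i[y0,321].tolist() for y0 in range(154,170,2)])
for f in('w3','w4'):
  g=cv2.imread(f'pics/{f}.png').astype(int);col=g[150:350,322];bl=np.where(col[:,0]-col[:,2]>50)[0]+150;print(f,bl)
E
```

```text
time_s: 13.2
tool_pos: [0.5006, -0.0614, 0.0607]
tcp_rot: [179.9, 0.0, 103.2]
ft_force: [0.0, 2.0, 10.9]
gripper_width: 0.361
finger_force: 30.0
time_s: 14.0
tool_pos: [0.5011, -0.0613, 0.0606]
tcp_rot: [179.9, 0.0, 103.2]
ft_force: [-1.2, 2.8, 17.3]
gripper_width: 0.362
finger_force: 30.0
[ 0.5010748  -0.06131029  0.06058632] [-1.17828256  2.8200288  17.34654316] [0.47598129 0.04238436 0.14069494]
[[124, 114, 119], [122, 115, 116], [85, 90, 79], [76, 109, 61], [85, 87, 83], [201, 190, 196], [236, 228, 231], [237, 230, 233]]
w3 [267 268 269 270 271 272 273 274 275 276 277 278 279 280 281 282 283 349]
w4 [266 267 268 269 270 271 272 273 274 275 276 277 278 279 280 281 282 283]
```

View pics/m4.png

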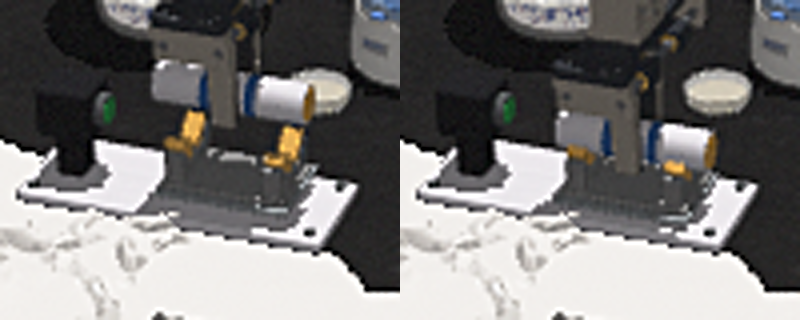

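The right crop shows the barrel seated on both brass supports with the carriage lowered and the green end toward the lamp. The force rises steeply below z = 0.0607, so the carriage is on its stop. I'll ease the push slightly to keep it gentle, staying on the stop.

```bash
python3 -m crank '[0,0,0.02,0,0,0,20, 0,0,0,0,0,0,20, 0,0,0,0,0,0,20, 0,0,0,0,0,0,20, 0,0,0,0,0,0,20, 0,0,0,0,0,0,20, 0,0,0,0,0,0,20, 0,0,0,0,0,0,20]'
```

```text
time_s: 14.9
tool_pos: [0.5006, -0.0614, 0.0607]
tcp_rot: [179.9, 0.0, 103.2]
ft_force: [-0.2, 1.9, 11.8]
gripper_width: 0.362
finger_force: 30.0
```

Still on the stop (same z of 0.0607), with about 12 N of push. Handing in.

```bash
python3 -c "
from plant import workorder
print(workorder.job_done())"
```

```text
the job is handed in; nothing more can be done
None
```

I handed the job in at 14.9 s: the blue-banded barrel is in the V, centred to about 1 mm, green end to the lamp, and still gripped and pressed with about 12 N. The carriage is on its stop, judged by force and height; the orange barrel and the loose things were not touched.

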